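# Stack a board tray on its dock and bolt it

## Task

Pick up the dark grey circuit-board tray by its bridge handle and stack it on the matching tray clamped in the aluminium dock, feeling for the place where all four corner lugs drop into the sockets, so that it sits fully home, flat and square; it holds delicate boards, so set it down gently and never bear on the dock with it harder than about 30 N. Then slide the dock's steel bolt fully home over the tray's tab to lock it, let go, and leave the other things on the bench as they are.

Things in the scene. Friction and masses are not known exactly. Their poses are not given: they have to be found in the camera images.
- tray: Loose dark grey open tray, 0.3 to 0.65 kg, the same either way round (half turn about z). Origin: its centre at the level of the lug tips (on the bench at the start); x across the short side, y along the long side, z up. Outline 110 (x) x 160 (y) mm; underside of its floor at z = 12 mm, wall tops at z = 47 mm. It holds circuit boards, which are fixed in it.
- tray_handle (a point): Middle of the top face of the tray's lighter grey bridge handle (tray frame 0, 0, 87 mm): a bar along tray y over the middle, 12 mm thick (x), 130 mm long, z = 71 to 87 mm; free space under it and beside it above the walls.
- tray_lug (a point): Tip of the tray's lug at tray x = 45, y = 70, z = 0 mm. Four such lugs, 12 x 12 mm and 12 mm long, sharp-edged, under the corners at x = +-45, y = +-70 mm.
- tray_tab (a point): Middle of the outer top edge of the tab on the tray's -x side (tray x = -84, y 0, z = 20 mm): a flat tab 50 mm wide (y), z = 12 to 20 mm; another like it juts out to x = +84 mm on the other side.
- dock: Fixed aluminium base plate, 150 (x) x 190 (y) mm, with a dark grey lower tray clamped on it and a slide bolt on its -x side (towards the robot, within 0.3 rad). Origin: centre of the plate at bench level; x away from the bolt, y along the long side, z up. With the tray's lugs resting on top of the corner blocks its origin is at z = 55 mm here; fully home at z = 43 mm, its floor on the rim.
- dock_rim (a point): Above the dock's centre at rim height, z = 55 mm; NOT the lower tray's centre: that is square with the dock but clamped off-centre, unmeasured, by up to 8 mm either way in dock x and in dock y, and does not give. Lower tray 120 x 170 mm; corner blocks 30 x 30 mm, flat tops at rim height, each with a socket 15 x 15 mm, 16 mm deep, sharp-edged, at x = +-45, y = +-70 mm from its centre.
- bolt (a joint): Slide bolt: 0 = drawn back (start), 0.035 m = fully home (hard stop), sliding along dock +x; stays where left; takes about 3 N. Its tongue, 32 mm wide, z = 66 to 72 mm in the dock frame, ends 102 mm in front (-x) of the dock's centre when drawn back and 67 mm when home, over the seated tray's tab; it cannot pass while the tray is not home.
- bolt_post (a point): Middle of the top of the bolt's upright post, 14 x 14 mm square, z = 72 to 116 mm in the dock frame, 132 mm in front (-x) of the dock's centre when drawn back, 97 mm when home. It can be pinched from above or pushed from behind. The bolt's guides beside it reach y = +-29 mm, z = 74 mm.
- solder_spool: bystander: small metal spool, 48 mm across, 32 mm high; origin at the centre of its underside
- screw_dish: bystander: small steel dish, 56 mm across, 22 mm high; origin at the centre of its underside
- screwdriver: bystander: screwdriver lying flat, 150 mm long; origin at the centre of its underside
- flux_bottle: bystander: small clear bottle, 36 mm across, 70 mm high; origin at the centre of its underside
- test_probe: bystander: pen-shaped test probe lying flat, 140 mm long; origin at the centre of its underside
Not all that is in view belongs to the job. What is shaped like the tray but blue is not meant.

How it is judged (in metres and radians):
On the way, in this order (a step that is already met when the one before it is completed fails the run):
1. the tray is fully home on the lower tray, all four lugs in their sockets (z of tray in the frame of dock below 0.046 m and x of tray in the frame of dock between -0.012 and 0.012 m and y of tray in the frame of dock between -0.012 and 0.012 m and angle between the x axis of tray and the x axis of dock, either way round below 0.06 rad and angle between tray's own z axis and vertical below 0.035 rad), for 0.2 s.
2. with the tray still home, the bolt is slid fully home (all of step 1 and value of joint bolt above 0.032 m), for 0.2 s.
At the end, for the whole second after the job is handed in: The tray is fully home on the lower tray: its origin is less than 46 mm above the dock's origin (43 mm nominal) and within 12 mm of the dock's centre in x and in y, square to it within 0.06 rad (either way round) and level within 0.035 rad, and at rest; the bolt is at 32 mm or more of its 35 mm (all of step 2 and linear speed of tray below 0.02 m/s); the robot touches nothing.
It fails at once if the tray bears on the dock or its lower tray with more than 30 N (contact force between tray and dock above 30 N).
It fails at once if another thing on the bench is shifted by more than 20 mm (distance of any of solder_spool, screw_dish, screwdriver, flux_bottle, test_probe from where it was at the start of the episode above 0.02 m).
It also fails if it takes over 72 s, if anything falls off the work surface, if the arm or the gripper's body presses on something with over 40 N, if the wrist force passes 120 N, or if a joint passes its speed limit or range.

## Robot

A 7-joint arm with a two-finger parallel gripper is mounted at the origin on the work surface. World frame = base frame: x ahead of the robot, y to its left, z up, the work surface at z = 0. Lengths are in mm, angles in rad, forces in N, time in s.
With the tool pointing down it reaches from about 400 to 875 mm from the base axis. Payload 4.4 kg.
Tool frame: the origin (TCP) lies at the very end of the fingers, on their centre line; the grasp point (between the pads) lies 19 mm behind it; z points along the fingers, y is the line along which they close (so a half turn about z gives the same grasp; the last joint's range is limited). The gripper opens to 85 mm and grips with 20 to 120 N. Pads are 22 mm wide; open, the fingers measure 114 mm over their backs; the gripper's body (76 mm by 85 mm) begins 54 mm behind the grasp point. The pads swing forward as they close: fully open they stand 13 mm farther back than shut.
Start: joints at [-1.171, 0.628, 0.038, 1.517, -0.027, 0.996, -0.02], TCP at [291.919, 580.777, 205.913] pointing down, gripper open.
Joint ranges: [-3.06, 3.06], [-0.37, 2.12], [-1.25, 1.32], [0.18, 2.47], [-1.1, 4.24], [0.23, 1.98], [-2.94, 2.94]. Speed limits (rad/s): [2.57, 2.57, 3.14, 3.14, 3.14, 3.14, 3.14].

## Interface

Orientations are given as [roll, pitch, yaw] about the fixed x, y, z axes, in that order (R = Rz(yaw) Ry(pitch) Rx(roll)).
In Python, from cell import monitor, viewer, workorder gives the robot as it stands.
- The arm moves only by the tool arm_command, never from a script. Its argument "series" is one flat list of numbers, 5 for each row, row after row: the opening in per cent of the stroke, from 0 (shut) to 100 (fully open), then the shift along the tool's x, y, z in cm, then the turn about the tool's z in degrees. In form: [claw, x, y, z, roll, claw, x, y, z, roll, ...]. A call has exactly 5 rows; each row is the pose to reach, as a shift and turn from the pose commanded when the call began, along the tool's axes at that moment; what a row does not reach only later rows make up. A row lasts 1/12 s, in which the tool goes at most 41.7 mm and 7.16 degrees, less where a joint would pass 70% of its speed; a pose out of reach is approached as far as the arm can. A call with a gripper value outside its range is refused whole. The fingers move at their own pace and stop on an object; the grip force is fixed at half the most. Time passes only in rows, so rows that repeat a pose let the fingers close, or fill a call up. It gives the time, the measured TCP pose, the force, the opening and the grip force at its end, in the units of the state.
- monitor.read_state(): the state, without advancing time (a new reading comes with each control period).
- viewer.get_image(name): name is "side" or "top"; returns (picture, depth): 480x640x3 uint8, red, green, blue; 480x640 float32, mm along the optical axis (not along the pixel's ray), 0 where there is no reading.
- viewer.camera_model(name): a dict with "mtx" (3x3 intrinsics, pixels), "R" (3x3) and "t" (3): a world point X has camera coordinates R X + t. Camera axes: x right, y down, z forward; pixel columns grow to the right and rows downward; lengths in mm; the calibration is good to about 2 mm. A picture is of the moment at which its call begins. camera_model takes no time and is no camera call.
- workorder.finish_job(): hands the job in; it is judged then, once.
The state is a dict: "clock": time; "qpos": joint angles; "qd": joint speeds; "tau": joint torques, N m; "eef_pos": TCP position; "tool_rot": TCP orientation; "force": force on the tool from outside, world axes, zero at the start; "torque": the same for the moment, N m; "width": finger opening in mm; "gripper_force": force on a finger pad.
Only numpy, scipy, OpenCV 4.12 (cv2) and the standard library are available. Lean on these libraries where they do the work, as an engineer would, in place of code of your own. Each camera call takes 0.05 s, during which the arm holds its last target. There are 200 camera calls.

## Working session

There is one attempt and no reset: what is moved stays moved. The work goes in short steps, Python scripts to look and compute and a tool call to move; the robot and the scene stay as the last step left them, time stands still between calls to the robot, and variables do not carry over. Pictures are saved under pics/ and viewed, at most 10 in all, crops included, and the job is handed in when it is done.

Besides the shell and the picture viewer there is one more tool, called after "Call:" as name(argument=value, ...), one argument or row to a line, values as JSON. arm_command: Moves the arm, as the interface text tells. Its arguments: {"type":"object","properties":{"series":{"type":"array","items":{"type":"number"}}},"required":["series"]}

```bash
mkdir -p pics; ls; cat > h.py <<'E'
import numpy as np, cv2
from cell import monitor, viewer, workorder
def grab(n):
    im,d=viewer.get_image(n); return im,d,viewer.camera_model(n)
def cloud(d,c):
    K,R,t=[np.array(c[k],float) for k in("mtx","R","t")]
    v,u=np.mgrid[:480,:640]
    P=np.stack([(u-K[0,2])/K[0,0]*d,(v-K[1,2])/K[1,1]*d,d],-1)
    W=(P-t)@R; W[d==0]=np.nan
    return W
E
python3 - <<'E'
from h import *
for n in("top","side"):
    im,d,c=grab(n); cv2.imwrite(f"pics/{n}0.png",im[...,::-1]); np.savez(f"{n}0.npz",im=im,d=d,W=cloud(d,c))
    print(n,c["mtx"],-np.array(c["R"]).T@np.array(c["t"]))
print(monitor.read_state())
E
```

```text
pics
top [[527.90971371   0.         315.15427991]
 [  0.         527.90971371 239.93311906]
 [  0.           0.           1.        ]] [ 340.05538777   52.28460257 1091.37020826]
side [[590.77720988   0.         324.69672562]
 [  0.         590.77720988 236.50688189]
 [  0.           0.           1.        ]] [-160.1163856  -624.4072695   985.18408773]
{'clock': 0.1, 'qpos': array([-1.17079122,  0.62928106,  0.03849884,  1.5182709 , -0.02699162,
        0.99627754, -0.01999441]), 'qd': array([ 0.00058239, -0.00232141, -0.00087644, -0.00178123, -0.00075768,
       -0.00115508, -0.00069177]), 'tau': array([ 2.26207289e-03, -5.64541912e+01,  1.23009559e+00, -1.93974763e+01,
        1.12615942e-02,  5.46684663e-03,  1.81930865e-06]), 'eef_pos': array([291.67767889, 580.2108553 , 205.06336903]), 'tool_rot': array([-3.13987610e+00,  5.75062929e-05,  2.67575393e+00]), 'force': array([ 0.41878963,  0.21552412, -0.20844404]), 'torque': array([ 0.01168741,  0.04754109, -0.02160872]), 'gripper_force': 0.0, 'width': 85.43153355571788}
```

View pics/top0.png

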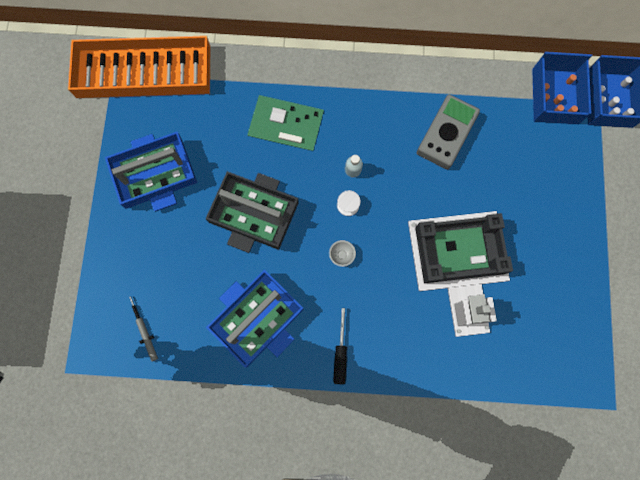

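View pics/side0.png

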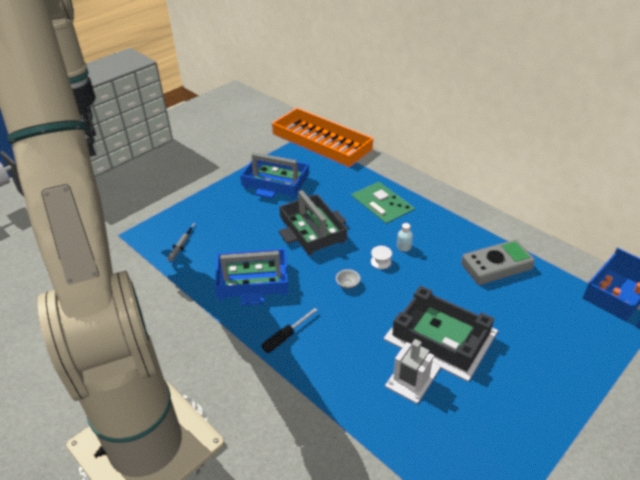

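The candidates in the top view are the dark grey tray at (253,211), the blue trays at (153,172) and (256,319), and the clamped lower tray at (462,249). I choose (253,211): it is dark grey, loose and has a lighter bridge handle. I'll check it in a crop while measuring.

```bash
python3 - <<'E'
from h import *
for n in("top","side"):
    D=np.load(f"{n}0.npz"); W=D["W"]; im=D["im"]
    if n=="top": cx=W[211,253];cd=W[249,462]; print(cx,cd); 
    m0=lambda c,r,a,b:(np.hypot(W[...,0]-c[0],W[...,1]-c[1])<r)&(W[...,2]>a)&(W[...,2]<b)
    def rect(m,t):
        p=W[m][:,:2].astype(np.float32); (c,s,a)=cv2.minAreaRect(p); print(n,t,len(p),"c",np.round(c,1),"s",np.round(s,1),"a",round(a,2),"zmed",np.round(np.nanmedian(W[m][:,2]),1),"mean",p.mean(0).round(1))
    rect(m0(cx,95,78,95),"handle")
    rect(m0(cx,110,41,53),"traywall")
    rect(m0(cx,110,14,24),"tabs")
    rect(m0(cd,130,51,59),"rim")
    rect(m0(cd,125,3,20),"plate")
    rect(m0(cd,220,108,122),"post")
    rect(m0(cd,220,58,80),"bolt")
    for nm,uv in dict(post=(478,300),probe=(143,330),spool=(348,203),dish=(342,253),bottle=(354,166),drv=(342,345),blue=(256,319)).items():
        if n=="top": print(nm,W[uv[1],uv[0]].round(0))
D=np.load("top0.npz");im=D["im"]
a=im[165:260,195:310];b=im[200:345,400:525]
o=np.hstack([cv2.resize(a,(400,400),interpolation=2),cv2.resize(b,(400,464),interpolation=2)[:400]])
o=np.hstack([cv2.resize(a,None,fx=3.4,fy=3.4),np.zeros((323,2,3),np.uint8)])
b=cv2.resize(b,None,fx=3.2,fy=3.2); H=max(o.shape[0],b.shape[0])
f=lambda x:np.pad(x,((0,H-x.shape[0]),(0,0),(0,0)))
cv2.imwrite("pics/crop0.png",np.hstack([f(o),f(b)])[...,::-1])
E
```

```text
[623.82077194 199.33052955  18.66543649] [ 570.73152841 -239.47174142   20.64949129]
top handle 427 c [623.3 198.4] s [130.4  13.3] a 71.97 zmed 86.1 mean [622.4 197.8]
top traywall 631 c [623.6 198.5] s [161.2 111. ] a 72.1 zmed 46.2 mean [623.  197.7]
top tabs 2960 c [623.4 197.7] s [159.9 168.6] a 71.66 zmed 19.5 mean [621.  199.5]
top rim 739 c [ 538.6 -243.2] s [186.6 171.8] a 10.48 zmed 54.8 mean [ 567.8 -238. ]
top plate 3949 c [ 574.6 -238.6] s [240.3 248.6] a 16.37 zmed 8.2 mean [ 559.1 -232.5]
top post 66 c [ 442.2 -258.8] s [13.7 14.6] a 12.7 zmed 115.3 mean [ 441.8 -258.1]
top bolt 769 c [ 523.3 -245.9] s [210.3 168.4] a 11.07 zmed 72.4 mean [ 449.4 -255.2]
post [ 461. -257.   73.]
probe [364. 399.  14.]
spool [651.   2.  32.]
dish [549.   7.   6.]
bottle [726.  -6.  49.]
drv [360.  -2.  25.]
blue [400. 173.  17.]
side handle 225 c [621.7 198.9] s [131.7  14.9] a 71.91 zmed 85.5 mean [619.1 195.3]
side traywall 476 c [621.8 199.8] s [170.  114.9] a 72.35 zmed 45.6 mean [617.7 190.1]
side tabs 1196 c [621.9 199. ] s [165.5 168.9] a 71.23 zmed 19.7 mean [615.7 202.8]
side rim 648 c [ 538.2 -241.6] s [186.4 170.6] a 10.5 zmed 54.5 mean [ 564.6 -241.2]
side plate 2288 c [ 574.3 -239.2] s [240.3 247.2] a 1.29 zmed 9.6 mean [ 557.1 -256.8]
side post 65 c [ 439.3 -258.7] s [16.2 13.7] a 14.59 zmed 115.3 mean [ 439.2 -259.3]
side bolt 731 c [ 521.8 -246. ] s [212.6 168.1] a 10.57 zmed 71.6 mean [ 442.3 -260.5]
```

View pics/crop0.png

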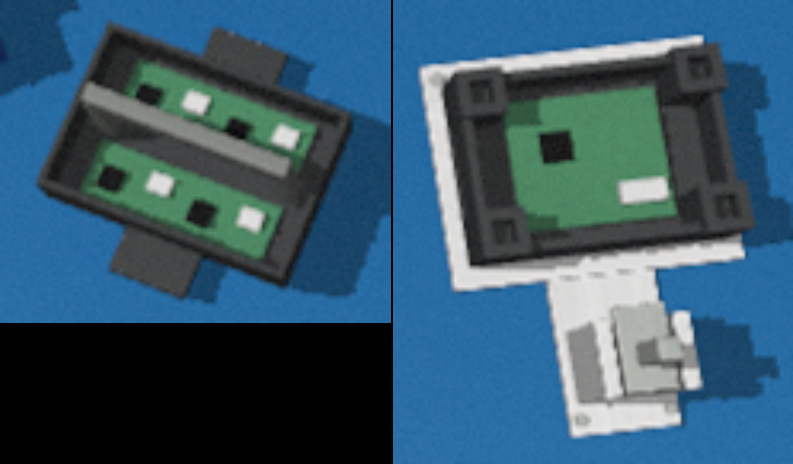

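The crop confirms it: the dark grey tray with the lighter handle is on the left, and the dock with its lower tray, sockets and bolt is on the right. Next I'll refine the dock and lower-tray pose.

```bash
cat >> h.py <<'E'
def go(x,y,z,yawd):
    s=monitor.read_state(); p=s["eef_pos"]; a=s["tool_rot"][2]
    d=np.array([x,y,z])-p; c,sn=np.cos(a),np.sin(a)
    tx=d[0]*c+d[1]*sn; ty=d[0]*sn-d[1]*c
    dy=(yawd-np.degrees(a)+90)%180-90
    print("delta cm x,y,z",np.round([tx/10,ty/10,-d[2]/10],2),"turn(tool z)",round(-dy,1),"at",p.round(1),np.degrees(s["tool_rot"]).round(1),"F",s["force"].round(1),"w",round(s["width"],1),s["gripper_force"],"t",s["clock"])
E
python3 - <<'E'
from h import *
for n in("top","side"):
    W=np.load(f"{n}0.npz")["W"]
    th=np.radians(10.4); x0=np.array([571.,-235.])
    ex=np.array([np.cos(th),np.sin(th)]); ey=np.array([-ex[1],ex[0]])
    q=W[...,:2]-x0; X=q@ex; Y=q@ey; Z=W[...,2]
    m=(X>-85)&(X<85)&(abs(Y)<110)
    def rect(m,t):
        p=W[m][:,:2].astype(np.float32); c,s,a=cv2.minAreaRect(p); r=np.array(c)-x0
        print(n,t,len(p),"c",np.round(c,1),"dock",(r@ex).round(1),(r@ey).round(1),"s",np.round(s,1),"a",round(a,2),"P",[np.percentile(v,[.5,99.5]).round(1) for v in (X[m],Y[m])])
    rect(m&(Z>51)&(Z<59),"rim")
    rect(m&(Z>45)&(Z<59),"rim+")
    rect(m&(Z>5)&(Z<15),"plate")
    # sockets: points well below rim inside the blocks
    for sx in(-1,1):
        for sy in(-1,1):
            k=m&(Z>33)&(Z<46)&(abs(X-45*sx)<16)&(abs(Y-70*sy)<16)
            print(sx,sy,k.sum(),np.nanmean(X[k]).round(1),np.nanmean(Y[k]).round(1),end=" | ")
    print()
go(623.2,198.4,130,72)
E
```

```text
top rim 727 c [ 571.1 -237.4] dock -0.3 -2.4 s [121.2 171.8] a 10.25 P [array([-60.5,  59.4]), array([-87.4,  83.3])]
top rim+ 1196 c [ 571.2 -237.3] dock -0.2 -2.3 s [121.2 172. ] a 10.19 P [array([-60.6,  59.2]), array([-87.1,  83.3])]
top plate 1989 c [ 570.3 -235.6] dock -0.8 -0.4 s [168.8 215. ] a 11.47 P [array([-84.2,  77.5]), array([-93.1,  98.6])]
-1 -1 80 -45.4 -68.1 | -1 1 69 -45.9 70.8 | 1 -1 78 43.1 -67.1 | 1 1 77 42.7 70.3 | 
side rim 641 c [ 568.9 -236. ] dock -2.2 -0.6 s [123.9 170.6] a 10.5 P [array([-64. ,  59.4]), array([-85.6,  84. ])]
side rim+ 1138 c [ 569.9 -235.8] dock -1.2 -0.6 s [128.3 170.6] a 10.5 P [array([-64.1,  59. ]), array([-85.6,  84. ])]
side plate 1065 c [ 566.9 -235.2] dock -4.1 0.5 s [162.  218.8] a 11.15 P [array([-82.6,  69.1]), array([-104.1,  104.8])]
-1 -1 58 -48.3 -72.4 | -1 1 62 -50.6 66.7 | 1 -1 60 39.1 -71.4 | 1 1 47 40.3 64.9 | 
delta cm x,y,z [-46.77 -19.22   7.51] turn(tool z) 81.3 at [291.7 580.2 205.1] [-179.9    0.   153.3] F [ 0.4  0.2 -0.2] w 85.4 0.0 t 0.1
```

Call:
arm_command(
  series=[100,-3.4,-1.4,0,6,100,-6.8,-2.8,0,12,100,-10.2,-4.2,0,18,100,-13.6,-5.6,0,24,100,-17,-7,0,30],
)

```text
clock: 0.52
eef_pos: [413.0, 440.2, 205.6]
tool_rot: [-3.141, 0.0, 2.147]
force: [0.3, -0.5, 0.0]
width: 85.5
gripper_force: 0.0
```

Call:
arm_command(
  series=[100,-3.2,0.4,0,6,100,-6.4,0.8,0,12,100,-9.6,1.2,0,18,100,-12.8,1.7,0,24,100,-16,2.1,0,30],
)

```text
clock: 0.93
eef_pos: [518.4, 318.4, 205.6]
tool_rot: [-3.141, 0.0, 1.624]
force: [1.2, -0.1, -0.6]
width: 85.4
gripper_force: 0.0
```

```bash
python3 -c "
from h import *
go(623.2,198.4,130,72)"
```

```text
delta cm x,y,z [-12.53   9.83   7.56] turn(tool z) 21.0 at [518.4 318.4 205.6] [-180.    0.   93.] F [ 1.2 -0.1 -0.6] w 85.4 0.0 t 0.9333
```

Call:
arm_command(
  series=[100,-3.1,2.4,0,5.5,100,-6.2,4.9,1,11,100,-9.4,7.4,2.5,16.5,100,-12.5,9.8,5,21,100,-12.5,9.8,7.5,21],
)

```text
clock: 1.35
eef_pos: [629.0, 191.8, 131.8]
tool_rot: [3.132, 0.002, 1.25]
force: [0.6, -1.0, -0.1]
width: 85.6
gripper_force: 0.0
```

```bash
python3 -c "
from h import *
go(623.3,198.4,62,72)
im,d,c=grab('top');W=cloud(d,c)
m=(np.hypot(W[...,0]-623,W[...,1]-198)<95)&(W[...,2]>40)&(W[...,2]<53)
print(cv2.minAreaRect(W[m][:,:2].astype(np.float32)),m.sum())"
```

```text
delta cm x,y,z [ 0.44 -0.75  6.98] turn(tool z) -0.4 at [629.  191.8 131.8] [1.795e+02 1.000e-01 7.160e+01] F [ 0.6 -1.  -0.1] w 85.6 0.0 t 1.35
((619.0014038085938, 184.08380126953125), (130.8593292236328, 111.18565368652344), 72.07355499267578) 406
```

Call:
arm_command(
  series=[100,0,0,0,0,100,0,0,1.5,0,100,0,0,3,0,100,0,0,3,0,100,0,0,3,0],
)

```text
clock: 1.82
eef_pos: [622.2, 202.2, 101.5]
tool_rot: [-3.141, -0.001, 1.264]
force: [0.5, 0.0, -0.5]
width: 85.4
gripper_force: 0.0
```

```bash
python3 -c "
from h import *
go(623.3,198.4,62,72)"
```

```text
delta cm x,y,z [-0.33  0.22  3.95] turn(tool z) 0.4 at [622.2 202.2 101.5] [-179.9   -0.    72.4] F [ 0.5  0.  -0.5] w 85.4 0.0 t 1.8167
```

Call:
arm_command(
  series=[100,-0.3,0.2,1,0.4,100,-0.3,0.2,2,0.4,100,-0.3,0.2,3,0.4,100,-0.3,0.2,3.9,0.4,100,-0.3,0.2,3.9,0.4],
)

```text
clock: 2.23
eef_pos: [622.0, 196.9, 59.4]
tool_rot: [-3.138, 0.002, 1.255]
force: [0.4, 1.0, -0.7]
width: 85.4
gripper_force: 0.0
```

Call:
arm_command(
  series=[100,0,0,0,0,50,0,0,0,0,0,0,0,0,0,0,0,0,0,0,0,0,0,0,0],
)

```text
clock: 2.65
eef_pos: [624.1, 197.2, 62.4]
tool_rot: [3.141, -0.0, 1.255]
force: [-0.1, 0.1, 0.0]
width: 38.8
gripper_force: 0.0
```

Call:
arm_command(
  series=[0,0,0,0,0,0,0,0,0,0,0,0,0,0,0,0,0,0,0,0,0,0,0,0,0],
)

```text
clock: 3.07
eef_pos: [623.9, 197.1, 61.9]
tool_rot: [3.142, -0.0, 1.255]
force: [1.2, 0.2, -0.3]
width: -0.0
gripper_force: 0.0
```

```bash
python3 -c "
from h import *
go(623.3,198.4,62,72)"
```

```text
delta cm x,y,z [ 0.11 -0.09 -0.01] turn(tool z) -0.1 at [623.9 197.1  61.9] [180.   -0.   71.9] F [ 1.2  0.2 -0.3] w -0.0 0.0 t 3.0667
```

```bash
python3 -c "
from h import *
ims=[grab(n)[0] for n in('top','side')]
a=cv2.resize(ims[0][130:290,180:380],None,fx=2,fy=2);b=cv2.resize(ims[1][130:290,220:420],None,fx=2,fy=2)
cv2.imwrite('pics/g1.png',np.hstack([a,b])[...,::-1])
s=monitor.read_state();print(s['width'],s['gripper_force'])"
```

```text
0.3831007274251182 0.0
```

View pics/g1.png

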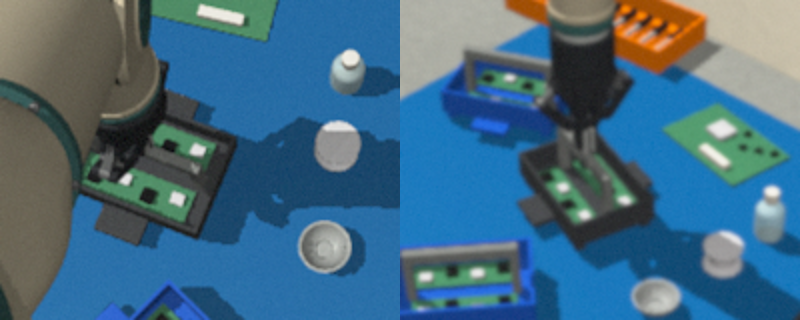

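The image shows the shut fingers next to the handle, not around it. I'll check where the fingers and the tray really are.

```bash
python3 -c "
from h import *
s=monitor.read_state()
for n in('top','side'):
    im,d,c=grab(n);W=cloud(d,c);K,R,t=[np.array(c[k],float) for k in('mtx','R','t')]
    for P in ([623.9,197.1,62],[623.9,197.1,120],[623.4,198.4,87],[623.4+20,198.4+62,87],[623.4-20,198.4-62,87]):
        q=K@(R@np.array(P)+t);print(n,P,(q[:2]/q[2]).round(0))
    m=(np.hypot(W[...,0]-623,W[...,1]-198)<110)
    for a,b in((14,24),(41,53),(78,92)):
        k=m&(W[...,2]>a)&(W[...,2]<b);p=W[k][:,:2].astype(np.float32);print(a,len(p),cv2.minAreaRect(p))
    o=cv2.resize(im[160:260,200:310] if n=='top' else im[150:260,265:385],(400,400),interpolation=cv2.INTER_CUBIC)
    A=o if n=='top' else np.hstack([A,o])
cv2.imwrite('pics/g2.png',A[...,::-1])
"
```

```text
top [623.9, 197.1, 62] [252. 205.]
top [623.9, 197.1, 120] [248. 197.]
top [623.4, 198.4, 87] [250. 202.]
top [643.4, 260.4, 87] [219. 190.]
top [603.4, 136.4, 87] [280. 214.]
14 2056 ((620.8004760742188, 190.1908416748047), (143.33982849121094, 168.56822204589844), 71.96172332763672)
41 376 ((619.792236328125, 186.39935302734375), (135.7476043701172, 110.99051666259766), 72.22828674316406)
78 179 ((620.7139892578125, 189.0594940185547), (109.97447204589844, 13.316946983337402), 71.81134033203125)
side [623.9, 197.1, 62] [313. 212.]
side [623.9, 197.1, 120] [312. 194.]
side [623.4, 198.4, 87] [312. 204.]
side [643.4, 260.4, 87] [300. 190.]
side [603.4, 136.4, 87] [325. 219.]
14 1166 ((622.6033935546875, 198.7764434814453), (165.35044860839844, 170.42034912109375), 70.45751953125)
41 453 ((622.7998046875, 200.42990112304688), (170.9156494140625, 113.8040771484375), 72.0820541381836)
78 153 ((620.0770874023438, 196.506591796875), (129.86207580566406, 13.380715370178223), 72.38179779052734)
```

View pics/g2.png

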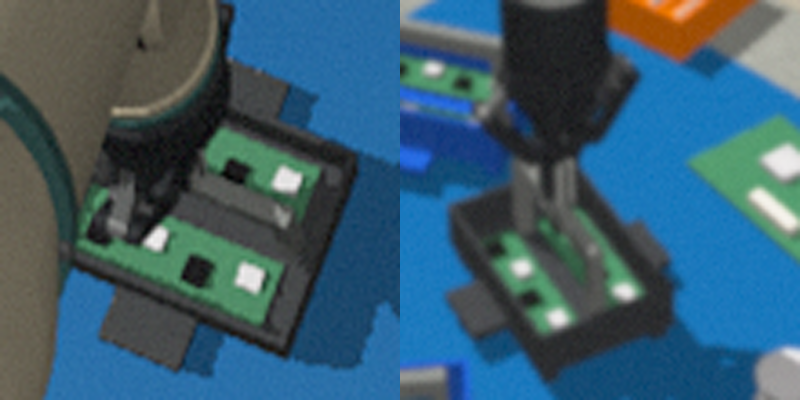

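Both fingers seem to straddle the handle, and the opening reading may be unreliable. I'll test with a small lift.

Call:
arm_command(
  series=[0,0,0,0,0,0,0,0,-0.3,0,0,0,0,-0.6,0,0,0,0,-1,0,0,0,0,-1,0],
)

```text
clock: 3.68
eef_pos: [624.6, 197.2, 73.0]
tool_rot: [3.14, -0.001, 1.255]
force: [-0.5, -0.1, -0.3]
width: 0.1
gripper_force: 0.0
```

```bash
python3 -c "
from h import *
s=monitor.read_state();print(s)
for n in('top','side'):
    im,d,c=grab(n);W=cloud(d,c)
    m=(np.hypot(W[...,0]-621,W[...,1]-190)<110)
    k=m&(W[...,2]>14)&(W[...,2]<34);print('tab z',np.nanmedian(W[k][:,2]))
    k=m&(W[...,2]>40)&(W[...,2]<64);print('wall z',np.nanmedian(W[k][:,2]))
    k=m&(W[...,2]>78)&(W[...,2]<105);print('handle z',np.nanmedian(W[k][:,2]))
"
```

```text
{'clock': 3.6833, 'qpos': array([-0.55100656,  0.81742573,  0.35256237,  1.62125572, -0.37101554,
        0.76793918, -0.34779009]), 'qd': array([ 0.00023902,  0.00859449, -0.00291263,  0.00500998, -0.00216646,
       -0.0125898 ,  0.00313102]), 'tau': array([-1.80168855e-01, -5.89082944e+01,  6.44586772e+00, -1.46016365e+01,
        2.29409145e-02,  1.30485543e-01, -1.70993654e-02]), 'eef_pos': array([624.59263044, 197.2362015 ,  73.03375838]), 'tool_rot': array([ 3.14014862e+00, -1.02574254e-03,  1.25502454e+00]), 'force': array([-0.49291434, -0.091424  , -0.29996483]), 'torque': array([-0.01311429, -0.02838374,  0.01925035]), 'gripper_force': 0.0, 'width': 0.09597723840195047}
tab z 19.992892577838674
wall z 46.13931429394672
handle z 86.19353382371222
tab z 20.935433086073292
wall z 45.79399839303233
handle z 86.06476596071911
```

```bash
python3 -c "
from h import *
th=np.radians(72);ey=np.array([np.cos(th),np.sin(th)]);ex=np.array([ey[1],-ey[0]])
for n in('side','top'):
    im,d,c=grab(n);W=cloud(d,c)
    q=W[...,:2]-[623.4,198.4];X=q@ex;Y=q@ey;Z=W[...,2]
    m=(abs(X)<60)&(abs(Y)<80)
    for a in range(64,150,6):
        k=m&(Z>=a)&(Z<a+6)
        if k.sum(): print(n,a,k.sum(),'X',np.percentile(X[k],[1,25,50,75,99]).round(0),'Y',np.percentile(Y[k],[1,25,50,75,99]).round(0))
cv2.imwrite('pics/g3.png',cv2.resize(viewer.get_image('side')[0][150:260,250:400],(800,586),interpolation=cv2.INTER_CUBIC)[...,::-1])
"
```

```text
side 64 20 X [-9. -7. -5. -0.  4.] Y [-67. -62. -61.  54.  68.]
side 70 38 X [-8. -7. -6. -5.  4.] Y [-67. -62. -36.  21.  61.]
side 76 45 X [-9. -8. -7. -6.  2.] Y [-65. -45. -14.  24.  61.]
side 82 130 X [-10.  -7.  -4.  -0.   5.] Y [-64. -44. -10.  30.  64.]
side 88 43 X [-9. -6. -3. -1.  2.] Y [-68. -32. -11.   0.  52.]
side 100 13 X [-8. -5. -1.  2. 11.] Y [-13. -11. -10.  -7.  -5.]
side 106 28 X [-13. -10.  -6.   1.  13.] Y [-16. -11.  -8.  -6.   6.]
side 112 21 X [-15. -10.  -0.   7.  14.] Y [-13. -10.  -8.  -5.   1.]
side 118 22 X [-15.  -8.  -5.  -1.  12.] Y [-14. -12.  -9.  -7.   5.]
side 124 28 X [-14. -11.  -3.   7.  14.] Y [-15. -11.  -8.  -6.   3.]
side 130 21 X [-14.  -8.  -3.   2.   9.] Y [-14. -12. -11.  -8.   0.]
side 136 20 X [-20.  -6.   3.   6.  18.] Y [-16. -12. -11.  -9.  -1.]
side 142 50 X [-30. -14.  -2.  12.  36.] Y [-16. -13. -12.  -8.  11.]
side 148 78 X [-35. -16.  -1.  19.  37.] Y [-17. -13. -11.  -4.  11.]
top 64 5 X [-6. -6. -6. -5.  4.] Y [-64. -64. -62. -62. -57.]
top 70 20 X [-7. -6. -6. -5.  5.] Y [-65. -60. -40. -18.  39.]
top 76 22 X [-7. -6. -6. -5.  5.] Y [-65. -52. -37. -18.  36.]
top 82 155 X [-6. -4. -1.  3.  6.] Y [-64. -50. -36. -21.  45.]
top 88 27 X [-6. -3. -0.  2.  4.] Y [-61. -55. -40. -25. -12.]
top 94 1 X [-3. -3. -3. -3. -3.] Y [-12. -12. -12. -12. -12.]
top 100 5 X [-8. -5.  1.  2.  6.] Y [-13. -13. -13.  -9.  -9.]
top 106 7 X [-12.  -7.  -5.   1.   8.] Y [-13. -13. -12. -10.  -9.]
top 112 11 X [-12.  -8.  -4.   0.   4.] Y [-14. -13. -13.  -9.  -8.]
top 118 8 X [-11.  -9.  -4.   2.   6.] Y [-13. -13. -12.  -9.  -6.]
top 124 6 X [-11.  -2.   1.   6.   8.] Y [-13. -13. -13. -13.  -9.]
top 130 3 X [-12.  -6.   0.   2.   4.] Y [-14. -13. -13. -10.  -8.]
top 136 4 X [-15. -13. -11.  -8.  -0.] Y [-14. -14. -12. -10.  -9.]
top 142 7 X [-27. -19. -13.  -8.  -6.] Y [-16. -15. -15. -14. -10.]
top 148 28 X [-33. -25. -21. -17. -13.] Y [-15. -14.  -8.  -6.  -2.]
```

View pics/g3.png

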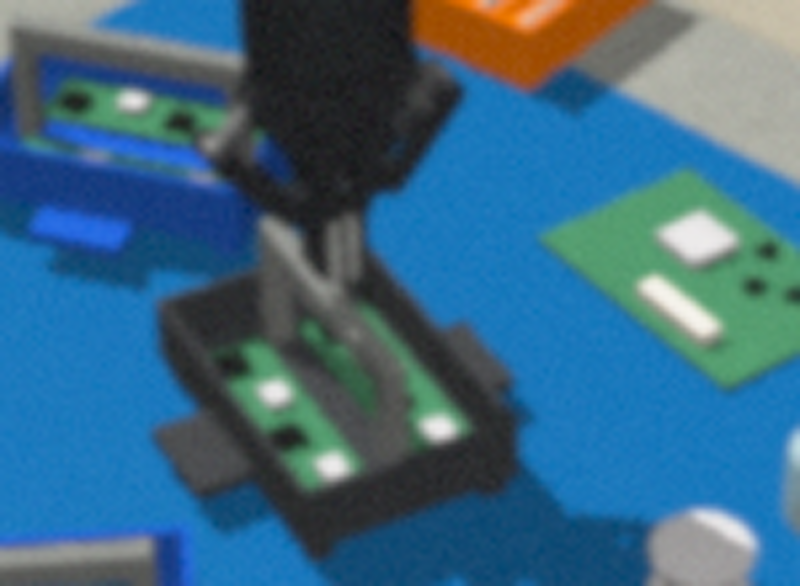

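The g3 crop shows the shut fingertips at about z = 98 above the handle, while the state says 73. So the real tips are about 25 mm above the reported TCP, and I shut them just above the bar. I'll re-open and go lower, checking the force.

Call:
arm_command(
  series=[50,0,0,0,0,50,0,0,0,0,50,0,0,0,0,50,0,0,0,0,50,0,0,0,0],
)

```text
clock: 4.35
eef_pos: [623.8, 197.1, 71.8]
tool_rot: [-3.142, 0.0, 1.255]
force: [0.5, -0.3, 0.2]
width: 42.8
gripper_force: 0.0
```

Call:
arm_command(
  series=[50,0,0,1,0,50,0,0,2,0,50,0,0,3,0,50,0,0,3.5,0,50,0,0,3.5,0],
)

```text
clock: 4.77
eef_pos: [622.2, 196.7, 34.6]
tool_rot: [-3.138, 0.002, 1.255]
force: [0.4, 0.3, -0.1]
width: 42.7
gripper_force: 0.0
```

Call:
arm_command(
  series=[0,0,0,0,0,0,0,0,0,0,0,0,0,0,0,0,0,0,0,0,0,0,0,0,0],
)

```text
clock: 5.18
eef_pos: [623.7, 197.3, 37.2]
tool_rot: [-3.141, -0.0, 1.255]
force: [-1.6, 0.4, 0.1]
width: 10.8
gripper_force: 60.3
```

```bash
python3 -c "
from h import *
go(623.4,198.4,37,72)"
```

```text
delta cm x,y,z [ 0.1  -0.06  0.02] turn(tool z) -0.1 at [623.7 197.3  37.2] [-180.    -0.    71.9] F [-1.6  0.4  0.1] w 10.8 60.256537199020386 t 5.1833
```

Call:
arm_command(
  series=[0,0,0,-1,0,0,0,0,-3,0,0,0,0,-6,0,0,0,0,-9.5,0,0,0,0,-12,0],
)

```text
clock: 5.6
eef_pos: [624.2, 196.8, 159.4]
tool_rot: [3.14, -0.0, 1.255]
force: [0.7, 0.3, -5.3]
width: 11.2
gripper_force: 59.4
```

```bash
python3 -c "
from h import *
go(571.3,-238.5,157,100.3)"
```

```text
delta cm x,y,z [-43.02   8.51   0.24] turn(tool z) -28.4 at [624.2 196.8 159.4] [179.9  -0.   71.9] F [ 0.7  0.3 -5.3] w 11.2 59.445446133613586 t 5.6
```

Call:
arm_command(
  series=[0,-1.5,0.3,0,0,0,-4,0.8,0,0,0,-7,1.4,0,0,0,-10.5,2.1,0,0,0,-14,2.8,0,0],
)

```text
clock: 6.02
eef_pos: [605.6, 54.1, 156.3]
tool_rot: [-3.14, 0.001, 1.256]
force: [0.8, -0.6, -5.4]
width: 10.9
gripper_force: 59.4
```

Call:
arm_command(
  series=[0,-3.3,0.65,0,0,0,-6.6,1.3,0,0,0,-9.9,2,0,0,0,-13,2.6,0,0,0,-16,3.2,0,0],
)

```text
clock: 6.43
eef_pos: [586.1, -109.0, 156.4]
tool_rot: [-3.14, 0.001, 1.254]
force: [0.2, 0.1, -6.3]
width: 10.8
gripper_force: 59.4
```

Call:
arm_command(
  series=[0,-3,0.6,0,-5,0,-6,1.2,0,-11,0,-8.8,1.7,0,-17,0,-11,2.2,0,-23,0,-12.5,2.4,0,-27],
)

```text
clock: 6.85
eef_pos: [569.7, -237.5, 156.5]
tool_rot: [-3.14, 0.002, 1.727]
force: [0.6, 0.3, -6.4]
width: 10.8
gripper_force: 59.4
```

Call:
arm_command(
  series=[0,0,0,0,-0.7,0,0,0,0,-1.4,0,0,0,0,-1.4,0,0,0,0,-1.4,0,0,0,0,-1.4],
)

```text
clock: 7.27
eef_pos: [572.0, -231.3, 156.7]
tool_rot: [-3.141, -0.001, 1.752]
force: [-1.0, 0.4, -5.7]
width: 10.8
gripper_force: 59.4
```

```bash
cat > m.py <<'E'
from h import *
th=np.radians(10.3); ex=np.array([np.cos(th),np.sin(th)]); ey=np.array([-ex[1],ex[0]])
go(571.3,-238.5,157,100.3)
z0=monitor.read_state()["eef_pos"][2]-37.2
for n in("top","side"):
    im,d,c=grab(n);W=cloud(d,c)
    q=W[...,:2]-[571.1,-237.4];X=q@ex;Y=q@ey;Z=W[...,2]-z0
    m=(abs(X)<75)&(abs(Y)<105)
    for a,b,t in((41,52,"wall"),(80,94,"handle")):
        k=m&(Z>a)&(Z<b);p=np.stack([X[k],Y[k]],1).astype(np.float32)
        if len(p)>20: c2,s,A=cv2.minAreaRect(p);print(n,t,len(p),np.round(c2,1),np.round(s,1),round(A,2),"zmed",np.median(Z[k]).round(1),"P",[np.percentile(v[k],[.5,99.5]).round(1) for v in(X,Y)])
    k=(Z>9)&(Z<25)&(abs(Y)<30)&(X<-62)&(X>-100);
    if k.sum()>10:print("tab",k.sum(),np.percentile(Y[k],[1,99]).round(1),np.percentile(X[k],[1,99]).round(1),np.median(Z[k]))
E
python3 m.py
```

```text
delta cm x,y,z [-0.7  -0.2  -0.03] turn(tool z) 0.1 at [ 572.  -231.3  156.7] [-1.800e+02 -1.000e-01  1.004e+02] F [-1.   0.4 -5.7] w 10.8 59.418105483055115 t 7.2667
top wall 581 [2.1 6.8] [110.9 162.1] 0.12 zmed 46.6 P [array([-53.3,  57. ]), array([-72.6,  87.7])]
top handle 324 [ 7.5 35.4] [70.2 36.2] 77.67 zmed 86.4 P [array([-16.7,  15.6]), array([ 1.9, 72.4])]
tab 295 [-17.3  29.7] [-81.9 -62.1] 20.236928579192906
side wall 763 [0.3 8.6] [117.4 161.3] 0.13 zmed 46.2 P [array([-56.7,  57.5]), array([-71.8,  88.6])]
side handle 386 [-3.  8.] [ 32.2 129.4] 4.07 zmed 85.9 P [array([-18.6,  10.6]), array([-56.2,  73. ])]
tab 278 [-16.7  29.8] [-84.3 -62.1] 19.80822661431374
```

Call:
arm_command(
  series=[0,-0.3,-0.1,1,0,0,-0.7,-0.2,2.2,0,0,-0.7,-0.2,3.4,0,0,-0.7,-0.2,4.6,0,0,-0.7,-0.2,5.3,0],
)

```text
clock: 7.78
eef_pos: [569.4, -239.6, 101.1]
tool_rot: [-3.138, -0.002, 1.75]
force: [-0.4, 0.7, -5.1]
width: 11.2
gripper_force: 59.4
```

Call:
arm_command(
  series=[0,0,0,0,0,0,0,0,0,0,0,0,0,0,0,0,0,0,0,0,0,0,0,0,0],
)

```text
clock: 8.2
eef_pos: [571.6, -240.4, 104.6]
tool_rot: [3.14, 0.001, 1.751]
force: [1.0, -0.2, -6.3]
width: 11.3
gripper_force: 59.4
```

```bash
python3 m.py
```

```text
delta cm x,y,z [ 0.19  0.01 -5.24] turn(tool z) 0.0 at [ 571.6 -240.4  104.6] [179.9   0.  100.3] F [ 1.  -0.2 -6.3] w 11.3 59.41343128681183 t 8.2
top wall 455 [ 0.1 -1.1] [110.8 159.8] 0.25 zmed 46.5 P [array([-55.3,  55.2]), array([-80.6,  78.6])]
top handle 294 [ 5.8 27.8] [69.2 37.3] 77.81 zmed 86.8 P [array([-18.9,  17. ]), array([-5.2, 63.4])]
tab 266 [-23.   23.3] [-83.8 -62.2] 20.009015835352855
side wall 748 [-1.3  0.2] [118.  161.8] 0.33 zmed 45.9 P [array([-59.2,  55.8]), array([-80.5,  80.1])]
side handle 348 [-5.8 -0.7] [ 33.5 128.2] 5.5 zmed 86.0 P [array([-21. ,   8.3]), array([-64.9,  63.4])]
tab 312 [-25.3  24.2] [-87.  -62.1] 19.491149817585075
```

Call:
arm_command(
  series=[0,0.1,0,0.2,0,0,0.15,-0.05,0.4,0,0,0.15,-0.05,0.6,0,0,0.15,-0.05,0.8,0,0,0.15,-0.05,0.8,0],
)

```text
clock: 8.72
eef_pos: [569.8, -238.7, 95.3]
tool_rot: [-3.141, -0.001, 1.751]
force: [-0.4, 0.1, -6.1]
width: 10.9
gripper_force: 59.4
```

Call:
arm_command(
  series=[0,0,0,0.05,0,0,0,0,0.1,0,0,0,0,0.2,0,0,0,0,0.3,0,0,0,0,0.3,0],
)

```text
clock: 9.13
eef_pos: [570.1, -238.8, 92.7]
tool_rot: [-3.141, -0.0, 1.751]
force: [-1.2, 0.7, -6.3]
width: 10.7
gripper_force: 59.4
```

```bash
python3 m.py
```

```text
delta cm x,y,z [ 0.01  0.12 -6.43] turn(tool z) 0.0 at [ 570.1 -238.8   92.7] [-180.    -0.   100.3] F [-1.2  0.7 -6.3] w 10.7 59.3683648109436 t 9.1333
top wall 422 [-1. 30.] [110.9 102.7] 0.12 zmed 46.4 P [array([-56.3,  54.2]), array([-19.7,  80.9])]
top handle 278 [ 4.1 30.3] [68.8 36.4] 78.46 zmed 86.7 P [array([-19.6,  14.9]), array([-3.3, 65.6])]
tab 244 [-17.3  25.3] [-85.  -62.2] 20.171865242976835
side wall 728 [-2.   1.9] [161.7 118. ] 90.0 zmed 46.0 P [array([-59.8,  55.1]), array([-78.7,  82.2])]
side handle 351 [-7.3  1.4] [ 32.7 130.1] 5.96 zmed 86.1 P [array([-22.6,   8.7]), array([-63.4,  65.8])]
tab 312 [-23.3  25.9] [-87.6 -62.3] 20.065704375026122
```

Call:
arm_command(
  series=[0,0,0,0.05,0,0,0,0,0.1,0,0,0,0,0.15,0,0,0,0,0.2,0,0,0,0,0.2,0],
)

```text
clock: 9.65
eef_pos: [570.1, -238.8, 90.7]
tool_rot: [-3.141, -0.0, 1.751]
force: [-0.0, -0.4, -5.4]
width: 10.9
gripper_force: 59.4
```

Call:
arm_command(
  series=[0,0,0,0.05,0,0,0,0,0.1,0,0,0,0,0.15,0,0,0,0,0.2,0,0,0,0,0.2,0],
)

```text
clock: 10.07
eef_pos: [570.1, -238.8, 88.7]
tool_rot: [-3.141, -0.0, 1.751]
force: [0.6, 0.5, -5.4]
width: 10.9
gripper_force: 59.4
```

Call:
arm_command(
  series=[0,0,0,0.05,0,0,0,0,0.1,0,0,0,0,0.15,0,0,0,0,0.2,0,0,0,0,0.25,0],
)

```text
clock: 10.48
eef_pos: [570.2, -238.8, 86.3]
tool_rot: [-3.142, -0.0, 1.751]
force: [-0.5, -0.0, -6.1]
width: 10.6
gripper_force: 59.4
```

```bash
python3 m.py
```

```text
delta cm x,y,z [ 0.01  0.11 -7.07] turn(tool z) 0.0 at [ 570.2 -238.8   86.3] [-180.    -0.   100.3] F [-0.5 -0.  -6.1] w 10.6 59.36818778514862 t 10.4833
top wall 421 [-1. 30.] [111.  101.4] 0.17 zmed 46.4 P [array([-56.2,  54.4]), array([-18.3,  80.6])]
top handle 267 [ 3.7 29.8] [68.1 35.2] 77.72 zmed 86.7 P [array([-19.8,  13. ]), array([-3.4, 64.7])]
tab 237 [-15.6  24.6] [-84.9 -62.1] 20.03085585564932
side wall 726 [-3.   1.6] [161.5 115.6] 89.98 zmed 45.9 P [array([-59.4,  54.2]), array([-78.8,  81.6])]
side handle 348 [-7.9  1.2] [ 31.1 129.2] 3.03 zmed 86.2 P [array([-23.3,   7.3]), array([-62.8,  65.3])]
tab 309 [-23.7  26. ] [-87.3 -62.5] 19.609060271761635
```

The lugs are about 6 mm into the sockets with no side load. I'll carry on gently.

Call:
arm_command(
  series=[0,0,0,0.05,0,0,0,0,0.1,0,0,0,0,0.15,0,0,0,0,0.2,0,0,0,0,0.25,0],
)

```text
clock: 11.0
eef_pos: [570.2, -238.8, 83.8]
tool_rot: [-3.142, -0.0, 1.751]
force: [0.7, -0.3, -5.5]
width: 10.6
gripper_force: 59.4
```

Call:
arm_command(
  series=[0,0,0,0.05,0,0,0,0,0.1,0,0,0,0,0.15,0,0,0,0,0.2,0,0,0,0,0.2,0],
)

```text
clock: 11.42
eef_pos: [570.2, -238.8, 81.8]
tool_rot: [-3.141, -0.0, 1.751]
force: [-1.2, 0.8, -6.3]
width: 10.9
gripper_force: 59.4
```

Tip height is about 44.6; home is 43.

Call:
arm_command(
  series=[0,0,0,0.03,0,0,0,0,0.06,0,0,0,0,0.1,0,0,0,0,0.1,0,0,0,0,0.1,0],
)

```text
clock: 11.83
eef_pos: [570.2, -238.8, 80.9]
tool_rot: [-3.142, -0.0, 1.751]
force: [1.0, -0.4, -5.5]
width: 10.7
gripper_force: 59.4
```

Call:
arm_command(
  series=[0,0,0,0.02,0,0,0,0,0.04,0,0,0,0,0.06,0,0,0,0,0.06,0,0,0,0,0.06,0],
)

```text
clock: 12.25
eef_pos: [570.3, -238.8, 80.3]
tool_rot: [3.142, -0.0, 1.751]
force: [0.4, 0.3, -5.3]
width: 10.6
gripper_force: 59.5
```

Call:
arm_command(
  series=[0,0,0,0.02,0,0,0,0,0.04,0,0,0,0,0.06,0,0,0,0,0.06,0,0,0,0,0.06,0],
)

```text
clock: 12.67
eef_pos: [570.2, -238.9, 80.1]
tool_rot: [3.142, 0.0, 1.751]
force: [-1.5, 0.8, -0.0]
width: 11.0
gripper_force: 60.3
```

```bash
python3 m.py
```

```text
delta cm x,y,z [ 0.02  0.12 -7.69] turn(tool z) 0.0 at [ 570.2 -238.9   80.1] [180.    0.  100.3] F [-1.5  0.8 -0. ] w 11.0 60.32933592796326 t 12.6667
top wall 412 [-0.9 31.1] [110.7  99.4] 0.17 zmed 46.5 P [array([-56.1,  54.4]), array([-16.8,  80.5])]
top handle 270 [ 4.2 29.2] [69.8 36.6] 78.06 zmed 86.9 P [array([-19.8,  14.4]), array([-4.3, 65. ])]
tab 231 [-15.8  24.8] [-84.8 -62.2] 19.87660415448787
side wall 716 [-2.3  1.4] [116.9 162.3] 1.05 zmed 46.0 P [array([-59.8,  54.4]), array([-78.8,  81.7])]
side handle 343 [-7.4  1.2] [ 30.6 129.8] 4.44 zmed 85.8 P [array([-21.6,   8.2]), array([-63.4,  65.9])]
tab 290 [-23.8  25.5] [-87.3 -62.3] 19.74267082830923
```

The tray's weight is fully on the dock at z ≈ 43 mm, so it's seated. I'll release it and rise.

Call:
arm_command(
  series=[20,0,0,0,0,50,0,0,0,0,50,0,0,0,0,50,0,0,0,0,50,0,0,0,0],
)

```text
clock: 13.18
eef_pos: [570.6, -239.0, 79.8]
tool_rot: [3.141, 0.0, 1.751]
force: [0.2, -0.0, 0.4]
width: 42.5
gripper_force: 0.0
```

Call:
arm_command(
  series=[50,0,0,-1,0,50,0,0,-3,0,50,0,0,-5,0,50,0,0,-7,0,50,0,0,-8,0],
)

```text
clock: 13.6
eef_pos: [571.6, -239.6, 162.9]
tool_rot: [3.138, 0.002, 1.751]
force: [0.4, -0.4, 0.7]
width: 43.0
gripper_force: 0.0
```

Call:
arm_command(
  series=[0,0,0,0,0,0,0,0,0,0,0,0,0,0,0,0,0,0,0,0,0,0,0,0,0],
)

```text
clock: 14.02
eef_pos: [569.5, -238.5, 158.5]
tool_rot: [-3.14, -0.001, 1.751]
force: [0.1, 0.5, -0.1]
width: 0.2
gripper_force: 0.0
```

```bash
python3 - <<'E'
exec(open("m.py").read())
for n in("top","side"):
    im,d,c=grab(n);W=cloud(d,c);q=W[...,:2]-[571.1,-237.4];X=q@ex;Y=q@ey;Z=W[...,2]
    k=(X<-90)&(X>-190)&(abs(Y)<40)&(Z>106)&(Z<121)
    print(n,"post",k.sum(),[np.percentile(v[k],[1,50,99]).round(1) for v in(X,Y,Z)] if k.sum() else "")
    k=(abs(X)<70)&(abs(Y)<90)&(Z>84)&(Z<95); A=np.c_[X[k],Y[k],np.ones(k.sum())]; print("tilt",np.linalg.lstsq(A,Z[k],rcond=None)[0])
    if n=="side": cv2.imwrite("pics/s1.png",cv2.resize(im[240:420,350:530],(600,600))[...,::-1])
E
```

```text
delta cm x,y,z [-0.03  0.17  0.15] turn(tool z) 0.0 at [ 569.5 -238.5  158.5] [-1.799e+02 -1.000e-01  1.003e+02] F [ 0.1  0.5 -0.1] w 0.2 0.0 t 14.0167
top handle 41 [-2.7  6. ] [27.1 10. ] 14.74 zmed 86.6 P [array([-14.9,  11.5]), array([-1.8, 10.1])]
side handle 64 [-9.3 -4.7] [18.2 26. ] 31.72 zmed 87.6 P [array([-18.5,   4.2]), array([-12.5,   9.3])]
top post 32 [array([-136.4, -128.4, -123.7]), array([-3. ,  7.2,  9.1]), array([107.7, 114.9, 119.8])]
tilt [-2.16618717e-03 -1.50638785e-03  8.93666796e+01]
side post 69 [array([-140.5, -134.7, -125. ]), array([-4.3,  1.9,  9.8]), array([106.8, 114.9, 119.3])]
tilt [2.15119972e-03 1.02379358e-03 8.87459511e+01]
```

View pics/s1.png

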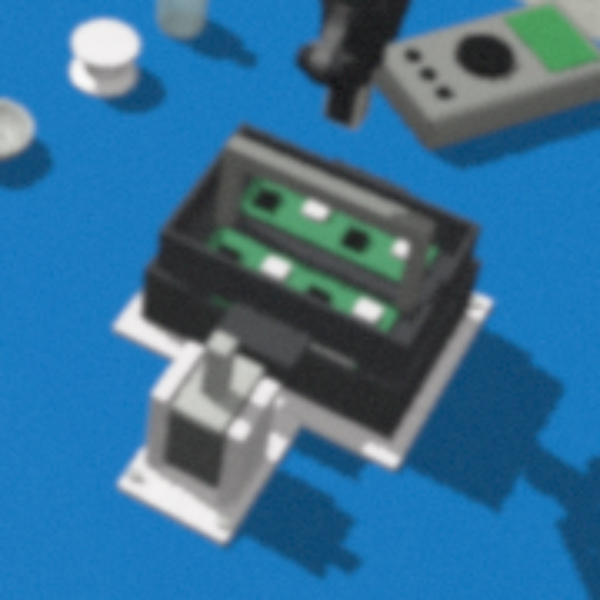

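The tray looks flat and square, with its tab in front of the bolt. Next I'll move the shut fingers behind the post.

```bash
python3 -c "
from h import *
go(408.4,-265,158,100.3)"
```

```text
delta cm x,y,z [  0.31 -16.37   0.12] turn(tool z) 0.0 at [ 570.  -238.8  159.2] [-180.    -0.   100.3] F [ 0.4  0.1 -0.7] w 0.0 0.0 t 14.2167
```

Call:
arm_command(
  series=[0,0.1,-2,0,0,0,0.2,-5.5,0,0,0,0.3,-9.5,0,0,0,0.3,-13,0,0,0,0.3,-16.5,0,0],
)

```text
clock: 14.63
eef_pos: [405.5, -265.5, 159.7]
tool_rot: [-3.141, 0.0, 1.751]
force: [-0.1, 0.0, -0.1]
width: 0.2
gripper_force: 0.0
```

Call:
arm_command(
  series=[0,0,0,0,0,0,0,0,0,0,0,0,0,1.5,0,0,0,0,4,0,0,0,0,6,0],
)

```text
clock: 15.05
eef_pos: [409.7, -265.3, 99.1]
tool_rot: [3.139, 0.001, 1.752]
force: [-0.6, 0.6, 0.3]
width: 0.3
gripper_force: 0.0
```

```bash
python3 - <<'E'
from h import *
go(408.4,-265,64,100.3)
th=np.radians(10.3); ex=np.array([np.cos(th),np.sin(th)]); ey=np.array([-ex[1],ex[0]])
im,d,c=grab("side");W=cloud(d,c);q=W[...,:2]-[571.1,-237.4];X=q@ex;Y=q@ey;Z=W[...,2]
for a in range(76,160,6):
    k=(X<-140)&(X>-230)&(abs(Y)<40)&(Z>=a)&(Z<a+6)
    if k.sum(): print(a,k.sum(),[np.percentile(v[k],[1,50,99]).round(1) for v in(X,Y)])
cv2.imwrite("pics/s2.png",cv2.resize(im[240:440,320:520],(600,600))[...,::-1])
E
```

```text
delta cm x,y,z [ 0.06 -0.12  3.51] turn(tool z) 0.1 at [ 409.7 -265.3   99.1] [1.799e+02 1.000e-01 1.004e+02] F [-0.6  0.6  0.3] w 0.3 0.0 t 15.05
76 9 [array([-156.1, -149.8, -142.2]), array([-19.7,  21.7,  30.1])]
82 1 [array([-140.6, -140.6, -140.6]), array([1.6, 1.6, 1.6])]
124 6 [array([-173.7, -171.6, -164.6]), array([-9. , -6.9, 11.4])]
130 21 [array([-177.8, -171.6, -157.9]), array([-9.7, -5.6, 12. ])]
136 30 [array([-178.3, -175. , -159.1]), array([-9.5, -4.7,  7.1])]
142 23 [array([-178.5, -175.4, -161.2]), array([-9.6, -5.2,  6.4])]
148 13 [array([-176.3, -169.6, -159.1]), array([-9.4, -7.1, -5. ])]
154 10 [array([-170.3, -164.9, -157.8]), array([-9.3, -8.8, -5.4])]
```

View pics/s2.png

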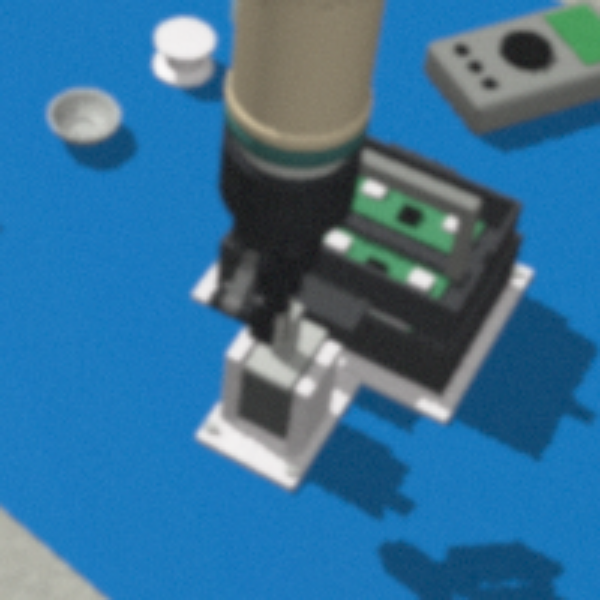

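Fingertips (s2 at about (260,335)) are just behind the post (290,335), with tip height about 124. I'll lower and push.

Call:
arm_command(
  series=[0,0,0,1,0,0,0,0,2,0,0,0,0,3,0,0,0,0,3.4,0,0,0,0,3.4,0],
)

```text
clock: 15.52
eef_pos: [407.2, -265.1, 65.0]
tool_rot: [-3.141, -0.001, 1.751]
force: [0.5, 0.1, 0.4]
width: 0.5
gripper_force: 0.0
```

Call:
arm_command(
  series=[0,0,0.4,0,0,0,0,0.8,0,0,0,0,1.2,0,0,0,0,1.6,0,0,0,0,2,0,0],
)

```text
clock: 15.93
eef_pos: [426.6, -262.1, 66.0]
tool_rot: [-3.141, 0.0, 1.75]
force: [-3.6, -2.0, 2.2]
width: 0.0
gripper_force: 1.9
```

Call:
arm_command(
  series=[0,0,0.3,0,0,0,0,0.6,0,0,0,0,0.9,0,0,0,0,1.2,0,0,0,0,1.5,0,0],
)

```text
clock: 16.35
eef_pos: [441.9, -259.2, 65.7]
tool_rot: [-3.141, 0.0, 1.751]
force: [-2.8, -1.1, 1.9]
width: 0.0
gripper_force: 1.8
```

Call:
arm_command(
  series=[0,0,0.3,0,0,0,0,0.6,0,0,0,0,0.9,0,0,0,0,1.2,0,0,0,0,1.4,0,0],
)

```text
clock: 16.77
eef_pos: [456.1, -256.7, 65.7]
tool_rot: [3.141, 0.0, 1.751]
force: [-3.5, -2.3, 2.5]
width: -0.3
gripper_force: 1.7
```

Call:
arm_command(
  series=[0,0,0.05,0,0,0,0,0.1,0,0,0,0,0.15,0,0,0,0,0.2,0,0,0,0,0.2,0,0],
)

```text
clock: 17.18
eef_pos: [456.1, -256.5, 65.6]
tool_rot: [-3.139, -0.001, 1.75]
force: [-5.6, -2.0, 4.3]
width: 0.0
gripper_force: 3.2
```

Call:
arm_command(
  series=[0,0,0.05,0,0,0,0,0.1,0,0,0,0,0.15,0,0,0,0,0.2,0,0,0,0,0.2,0,0],
)

```text
clock: 17.6
eef_pos: [456.1, -256.5, 65.6]
tool_rot: [-3.137, -0.002, 1.749]
force: [-10.1, -3.4, 7.1]
width: 0.3
gripper_force: 5.2
```

```bash
cat > b.py <<'E'
from h import *
s=monitor.read_state();print(s["eef_pos"],s["force"])
th=np.radians(10.3); ex=np.array([np.cos(th),np.sin(th)]); ey=np.array([-ex[1],ex[0]])
for n in("side","top"):
    im,d,c=grab(n);W=cloud(d,c);q=W[...,:2]-[571.1,-237.4];X=q@ex;Y=q@ey;Z=W[...,2]
    for a,b,l,h in((108,121,-115,-80),(120,136,-60,60)):
        k=(X<h)&(X>l)&(abs(Y)<(12 if h<0 else 80))&(Z>=a)&(Z<b)
        if k.sum(): print(n,a,k.sum(),[np.percentile(v[k],[1,50,99]).round(1) for v in(X,Y,Z)])
    k=(X>-64)&(X<70)&(abs(Y)<90)&(Z>84)&(Z<95)
    if k.sum()>50: print("walls",cv2.minAreaRect(np.stack([X[k],Y[k]],1).astype(np.float32)),np.linalg.lstsq(np.c_[X[k],Y[k],np.ones(k.sum())],Z[k],rcond=None)[0].round(4))
    if n=="side": cv2.imwrite("pics/s%d.png"%int(s["clock"]*100),cv2.resize(im[240:420,350:530],(600,600))[...,::-1]); print("s%d.png"%int(s["clock"]*100))
E
python3 b.py
```

```text
[ 456.06365681 -256.51081008   65.62782201] [-10.06466666  -3.39293512   7.0898482 ]
side 108 2 [array([-114.8, -113.8, -112.8]), array([-8.9, -8.7, -8.5]), array([111.4, 114. , 116.6])]
side 120 243 [array([-10.9,  -5.6,   4.7]), array([-63.3, -34. ,  -3. ]), array([120.2, 128.6, 133.6])]
walls ((-2.678264617919922, 1.05816650390625), (160.7816925048828, 117.52479553222656), 89.31438446044922) [-2.60000e-03 -2.80000e-03  8.86747e+01]
s1760.png
top 108 36 [array([-114.7,  -98. ,  -88.8]), array([ 3.6,  7.9, 11.8]), array([108.2, 113.8, 119.2])]
top 120 491 [array([-7.4, -1.9,  4.9]), array([-63.1,   1.7,  64.3]), array([120.1, 129.4, 133.9])]
walls ((-0.8693809509277344, -0.34539794921875), (110.81970977783203, 162.6754913330078), 0.21392428874969482) [-1.00000e-04 -1.10000e-03  8.92752e+01]
```

The bolt hit a firm stop, and the post's front face moved about 35 mm. I'll back off and rise clear.

Call:
arm_command(
  series=[0,0,-0.5,0,0,0,0,-1.2,0,0,0,0,-2,0,0,0,0,-2.8,0,0,0,0,-3.5,0,0],
)

```text
clock: 18.12
eef_pos: [424.5, -262.0, 65.7]
tool_rot: [3.141, -0.0, 1.751]
force: [-0.1, -1.0, -0.2]
width: 0.1
gripper_force: 0.0
```

Call:
arm_command(
  series=[0,0,0,-1,0,0,0,0,-4,0,0,0,0,-7,0,0,0,0,-10,0,0,0,0,-12,0],
)

```text
clock: 18.53
eef_pos: [426.2, -262.8, 189.1]
tool_rot: [3.138, 0.002, 1.751]
force: [-1.3, 0.1, -0.1]
width: -0.2
gripper_force: 0.0
```

```bash
python3 b.py
```

```text
[ 426.17312235 -262.79624201  189.06012166] [-1.29245244  0.0992058  -0.11614473]
side 108 64 [array([-104.9,  -99.3,  -89.7]), array([-4.1,  3. ,  9.3]), array([108.3, 114.5, 118.8])]
side 120 386 [array([-10.6,  -5.9,   4.7]), array([-63. , -16.2,  33.4]), array([120.2, 128.7, 133.7])]
walls ((-2.2807235717773438, 0.8182449340820312), (160.71607971191406, 116.7708740234375), 89.3854751586914) [-4.00000e-04 -2.50000e-03  8.86179e+01]
s1853.png
top 108 66 [array([-102.6,  -95.5,  -89.1]), array([-5.1,  2.7,  9. ]), array([108.7, 115.2, 119.3])]
top 120 490 [array([-7.3, -1.9,  4.8]), array([-62.3,   1.7,  64.8]), array([120.9, 129.7, 133.7])]
walls ((-0.7123336791992188, -0.06334686279296875), (111.22476959228516, 162.0258331298828), 0.014089858159422874) [-1.2000e-03 -1.0000e-04  8.9285e+01]
```

```bash
python3 -c "
from h import *
print(workorder.finish_job())"
```

```text
the job is handed in; nothing more can be done
None
```

The job is handed in: by the camera and force readings, the tray sits fully home and level in the dock, the bolt is slid its full 35 mm to the stop, and the gripper is clear. The first grasp closed just above the handle and was redone lower. No verdict came back, and I didn't re-measure the bystanders afterwards.

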